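Make up two drinks kits on the cart

TASK

Make up two drinks kits from the things on the turntable: on the oblong wooden tray stand the squat tumbler on the round cork inlay and the ice mould on the square one, square with it; on the round metal tray put the strainer on the largest inlay, the pourer on the middle-sized one and the jigger on the smallest. Stand each thing upright, right way up and centred on its inlay (to about a centimetre), set down and not dropped. Leave the little pot in the middle of the turntable and the tall glass where they are.

Things in the scene. Friction and masses are not known exactly. Their poses are not given: they have to be found in the camera images.
- tumbler: Squat amber glass tumbler, open at the top, nearly straight-sided: 62 mm across the foot, 64 mm across the rim, 66 mm high, wall 4 mm. Origin at the centre of its underside, z up. Starts upright on the turntable.
- ice_mould: Grey silicone ice mould, a firm square open-topped block 60 x 60 mm and 45 mm high with four square pockets. Its x and y axes run square to its sides. Origin at the centre of its underside, z up. Starts on the turntable at any yaw.
- pourer: White ceramic pourer: a straight open cylinder 56 mm across and 95 mm high, with a small lip on its +x side at the rim and a small loop handle on its -x side (reaching 46 mm from the axis, between 26 and 82 mm high). Its +y and -y sides are clear to grasp. Origin at the centre of its underside, z up. Starts on the turntable.
- strainer: Steel cocktail strainer lying flat: a disc 64 mm across whose top is 18 mm high (coil below, 58 mm across), a flat handle 18 mm wide to its -x side (tip 62 mm from the disc's centre, 14 to 18 mm high), and on the middle of the disc an upright finger tab, 30 mm long along x, 8 mm thick along y, rising from 18 to 44 mm: lift it by the tab. Origin at the centre of the disc's underside, z up. Starts on the turntable.
- jigger: Steel double-ended measure (jigger) standing upright, 82 mm high: wide lower cup 40 mm across up to 42 mm high, narrow waist 28 mm across, narrower upper cup 34 mm across from 44 to 82 mm, straight-sided. Origin at the centre of its underside, z up. Starts on the turntable.
- oblong_tray: Dark wooden tray, 250 mm along x by 130 mm along y, fixed to the cart. Its floor is 10 mm above its origin, its rim (8 mm wide) 16 mm. Two cork inlays flush with the floor: round, 76 mm across, centred at x = +65 mm, y = 0; square, 70 x 70 mm with sides along x and y, centred at x = -65 mm, y = 0. Origin at the centre of the underside, z up. Stands left or right of the turntable, at any yaw.
- round_tray: Round metal tray, 240 mm across, fixed to the cart. Its floor is 8 mm above its origin, its rim (4 mm wide) 14 mm. Three round cork inlays flush with the floor, centred 70 mm from the tray's centre: the largest, 84 mm across, at x = +70, y = 0 mm; the middle-sized, 64 mm across, at x = -35, y = +60.6 mm; the smallest, 46 mm across, at x = -35, y = -60.6 mm. Origin at the centre of the underside, z up. Stands on the other side of the turntable from the oblong tray, at any yaw.
- pot: Small lidded terracotta salt pot, 40 mm across and 39 mm high, standing loose at the middle of the wooden turntable; not to be moved. Origin at the centre of its underside, z up. The turntable (300 mm across, top 30 mm above the cart's top, braked so that it does not turn) carries the five things in a ring about the pot, 110 mm from its middle, in any order.
- tall_glass: Tall frosted pale glass, 60 mm across the rim and 140 mm high, standing loose beyond one of the trays; not to be moved. (A steel shaker 76 mm across, 168 mm high stands likewise beyond the other tray.) Origin at the centre of its underside, z up.
There are look-alikes about, which are no part of the job. Leave any pink look-alike of the jigger alone. Leave any pink look-alike of the pourer alone.

How it is judged:
By the outcome, as a careful person would: the job done as asked, in the order asked, and still so for the second after the job is handed in, with the robot touching nothing.
It also fails if it takes over 126 s, if anything falls off the work surface, if the arm or the gripper's body presses on something with over 40 N, if the wrist force passes 120 N, or if a joint passes its speed limit or range.

ROBOT

A 7-joint arm with a two-finger parallel gripper is mounted at the origin on the work surface. World frame = base frame: x ahead of the robot, y to its left, z up, the work surface at z = 0. Lengths are in m, angles in rad, forces in N, time in s.
With the tool pointing down it reaches from about 0.4 to 0.85 m from the base axis. Payload 10.4 kg.
Tool frame: the origin (TCP) lies at the very end of the fingers, on their centre line; the grasp point (between the pads) lies 19 mm behind it; z points along the fingers, y is the direction in which the jaws open and shut (so a half turn about z gives the same grasp; the last joint's range is limited). The gripper opens to 87 mm and grips with 3 to 60 N. Pads are 19 mm wide; open, the fingers measure 117 mm over their backs; the gripper's body (75 mm by 190 mm) begins 51 mm behind the grasp point.
Start: joints at [1.276, 0.332, -0.065, 1.46, 0.022, 1.35, -0.088], TCP at [0.168, -0.602, 0.223] pointing down, gripper open.
Joint ranges: [-2.6, 2.6], [-0.5, 2.12], [-1.47, 1.34], [0.16, 2.42], [-1.27, 4.41], [0.06, 2.06], [-2.6, 2.6]. Speed limits (rad/s): [2.22, 2.22, 2.79, 2.79, 3.14, 3.14, 3.14].

INTERFACE

Orientations are given as a unit quaternion [x, y, z, w].
In Python, from bench import read_state, imaging, r gives the robot as it stands. The module is installed in compiled form; this text tells all that it offers.
- The arm moves only by the tool move_arm, never from a script. Its argument "series" is a list of rows, each a list of 4 numbers: the shift along the tool's x, y, z in m, then the turn about the tool's z in rad. In form: [[x, y, z, roll], ...]. A call has 1 to 20 rows; each row is the pose to reach, as a shift and turn from the pose commanded when the call began, along the tool's axes at that moment; what a row does not reach only later rows make up. A row lasts 1/10 s, in which the tool goes at most 50 mm and 8.59 degrees, less where a joint would pass 70% of its speed; a pose out of reach is approached as far as the arm can. A call with a gripper value outside its range is refused whole. "claw" is the gripper's target within -1 to 1 (fully open at 1, half-way at 0, shut at -1), set as the call begins (left out, the last holds). The fingers move at their own pace and stop on an object; "newtons" is the grip in N (left out, the last holds). Time passes only in rows, so rows that repeat a pose let the fingers close. It gives the time, the measured TCP pose, the force and the opening at its end, in the units of the state.
- read_state(): the state, without advancing time (a new reading comes with each control period).
- imaging.camera(name): name is "scene" or "top"; returns (picture, depth): 384x512x3 uint8, red, green, blue; 384x512 float32, m along the optical axis (not along the pixel's ray), 0 where there is no reading.
- imaging.get_calibration(name): a dict with "camera_matrix" (3x3 intrinsics, pixels), "k1" (the pictures are not rectified: a ray, as slopes to the right and down, at radius r is drawn at 1 + k1 r^2 times it, then the intrinsics apply), "R" (3x3) and "t" (3): a world point X has camera coordinates R X + t. Camera axes: x right, y down, z forward; pixel columns grow to the right and rows downward; lengths in m; the calibration is good to about 2 mm. A picture is of the moment at which its call begins. get_calibration takes no time and is no camera call.
- r.close_job(): hands the job in, once; it reports no verdict.
The state is a dict: "time": time; "joint_positions": joint angles; "joint_vel": joint speeds; "joint_torque": joint torques, N m; "ee_pos": TCP position; "eef_rot": TCP orientation; "ft_force": force on the tool from outside, world axes, zero at the start; "torque": the same for the moment, N m; "width": finger opening in m.
Only numpy, scipy, OpenCV 4.12 (cv2) and the standard library are available. Lean on these libraries where they do the work, as an engineer would, in place of code of your own. Each camera call takes 0.05 s, during which the arm holds its last target.

## Working session

There is one attempt and no reset: what is moved stays moved. The work goes in short steps, Python scripts to look and compute and a tool call to move; the robot and the scene stay as the last step left them, time stands still between calls to the robot, and variables do not carry over. Pictures are saved under pics/ and viewed, and the job is handed in when it is done.

Besides the shell and the picture viewer there is one more tool, called after "Call:" as name(argument=value, ...) on one line, values as JSON. move_arm: Moves the arm, as the interface text tells. Its arguments: {"type":"object","properties":{"series":{"type":"array","items":{"type":"array","items":{"type":"number"}}},"claw":{"type":"number"},"newtons":{"type":"number"}},"required":["series"]}

```bash
mkdir -p pics; ls; python3 - <<'E'
from bench import read_state, imaging, r
import cv2, numpy as np
s=read_state()
for k,v in s.items(): print(k,np.round(v,4))
for n in ["scene","top"]:
    c=imaging.get_calibration(n); print(n,c)
    p,d=imaging.camera(n)
    np.savez(f"{n}0.npz",p=p,d=d)
    cv2.imwrite(f"pics/{n}0.png",cv2.resize(p[:,:,::-1],(768,576),interpolation=cv2.INTER_CUBIC))
E
```

```text
pics
time 0.0
joint_positions [ 1.2764  0.3329 -0.0647  1.461   0.0216  1.3499 -0.0885]
joint_vel [-0.0017  0.0002 -0.001  -0.0002  0.0002 -0.0014 -0.001 ]
joint_torque [-1.00000e-04 -6.23257e+01  2.42000e-02 -3.89893e+01 -6.14000e-02
  3.98000e-02  1.00000e-04]
ee_pos [ 0.1677 -0.6017  0.2217]
eef_rot [ 9.908e-01  1.355e-01 -1.000e-04 -7.000e-04]
ft_force [-0.2186 -0.3502  0.4441]
torque [0.0038 0.0282 0.0605]
width 0.0872
scene {'camera_matrix': array([[472.60511828,   0.        , 257.0138112 ],
       [  0.        , 472.60511828, 193.63231162],
       [  0.        ,   0.        ,   1.        ]]), 'k1': 0.0015066091870069203, 'R': array([[ 0.0728087 ,  0.99726153,  0.01297419],
       [ 0.79090485, -0.04980808, -0.60990874],
       [-0.60759231,  0.05466801, -0.79236544]]), 't': array([-0.03077268, -0.45648644,  1.45506915])}
top {'camera_matrix': array([[381.33805733,   0.        , 255.26690107],
       [  0.        , 381.33805733, 196.18240242],
       [  0.        ,   0.        ,   1.        ]]), 'k1': -0.059952592255748414, 'R': array([[-0.01765243, -0.99975926, -0.0130316 ],
       [-0.99749545,  0.01850232, -0.0682678 ],
       [ 0.06849248,  0.01179387, -0.99758192]]), 't': array([0.00884429, 0.58919138, 1.05003421])}
```

View pics/scene0.png

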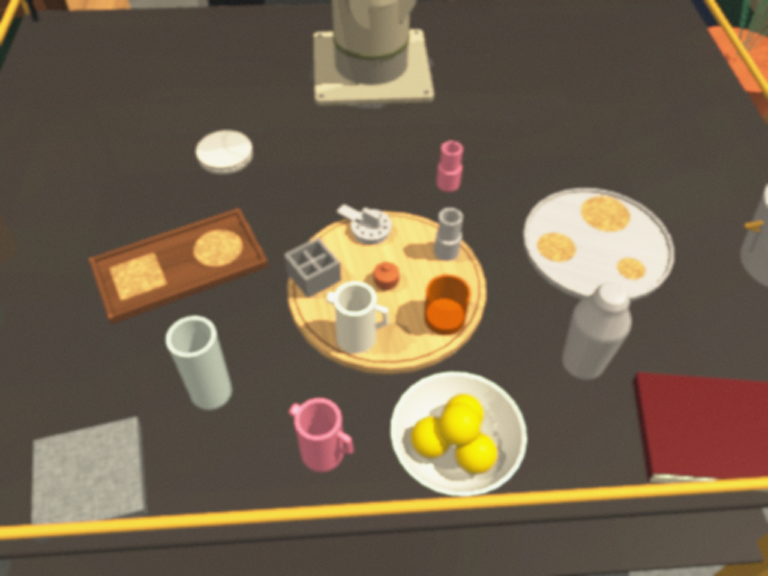

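View pics/top0.png

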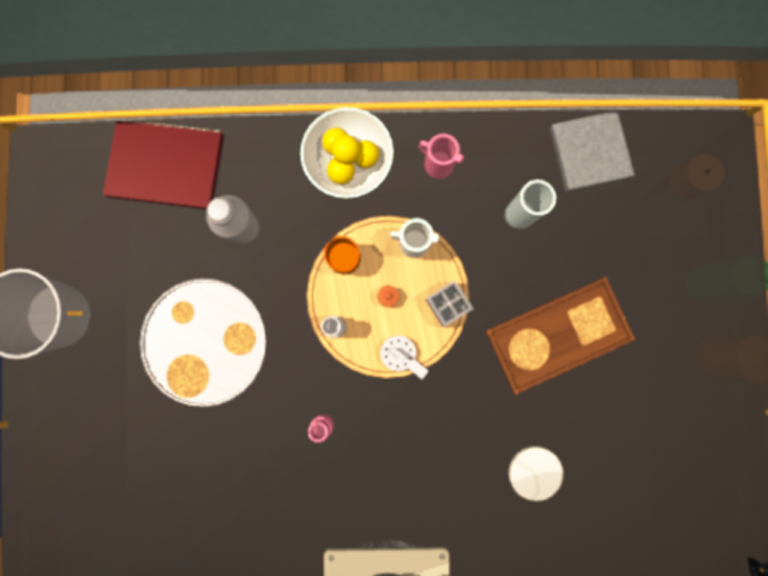

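```bash
cat > h.py <<'E'
import numpy as np, cv2
from bench import read_state, imaging
def cal(n):
    c=imaging.get_calibration(n); return c['camera_matrix'],c['k1'],np.array(c['R']),np.array(c['t'])
def rays(n,uv):
    K,k1,R,t=cal(n)
    uv=np.asarray(uv,float).reshape(-1,1,2)
    q=cv2.undistortPoints(uv,K,np.array([k1,0,0,0,0.])).reshape(-1,2)
    d=np.c_[q,np.ones(len(q))]
    return -R.T@t, d@R, q   # centre, dirs world (z_cam=1)
def plane(n,uv,z):
    c,d,_=rays(n,uv); s=(z-c[2])/d[:,2]
    return c+d*s[:,None]
def pts(n,D):
    h,w=D.shape
    vv,uu=np.mgrid[:h,:w]
    c,d,_=rays(n,np.c_[uu.ravel(),vv.ravel()])
    P=(c+d*D.ravel()[:,None]).reshape(h,w,3); P[D==0]=np.nan
    return P
def proj(n,X):
    K,k1,R,t=cal(n); X=np.atleast_2d(X)
    p,_=cv2.projectPoints(X.astype(float),cv2.Rodrigues(R)[0],t,K,np.array([k1,0,0,0,0.]))
    return p.reshape(-1,2)
E
python3 - <<'E'
from h import *
for n in ["top","scene"]:
    z=np.load(n+"0.npz"); p,d=z['p'],z['d']; P=pts(n,d)
    (u0,v0),(u1,v1)=((190,130),(330,265)) if n=="top" else ((170,110),(340,260))
    c=cv2.resize(p[v0:v1,u0:u1,::-1],None,fx=4.4,fy=4.4,interpolation=cv2.INTER_CUBIC)
    cv2.imwrite(f"pics/{n}_crop.png",c); print(c.shape)
    for u,v in ([(300,190),(245,180),(135,200),(375,250),(365,215),(259,190),(100,60)] if n=="top" else [(300,160)]):
        print(n,u,v,P[v,u].round(4), p[v,u])
E
```

```text
(594, 616, 3)
top 300 190 [ 0.5996 -0.1216  0.0775] [160 147 135]
top 245 180 [0.634  0.0258 0.0337] [195 144  83]
top 135 200 [0.5856 0.3434 0.0073] [254 251 245]
top 375 250 [ 0.4313 -0.3384  0.0021] [71 60 51]
top 365 215 [ 0.5309 -0.3111  0.0097] [157  88  47]
top 259 190 [ 0.6053 -0.0126  0.0334] [243 165  92]
top 100 60 [ 1.351   0.7845 -0.7536] [150 141 129]
(660, 748, 3)
scene 300 160 [0.5448 0.0876 0.0756] [172 161 147]
```

View pics/top_crop.png

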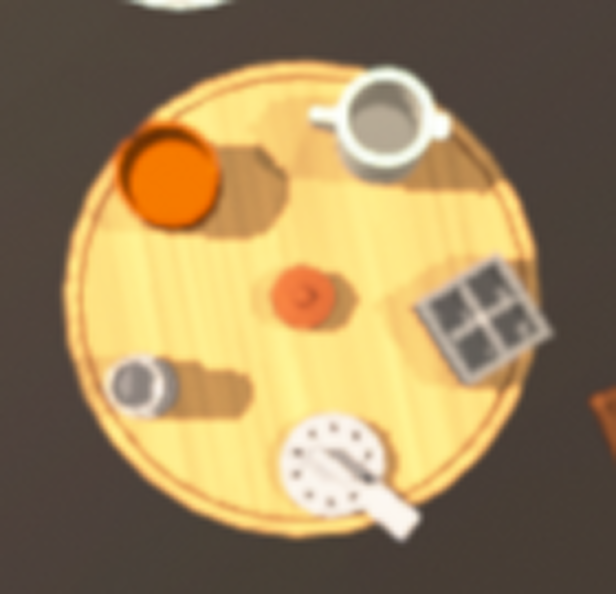

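View pics/scene_crop.png

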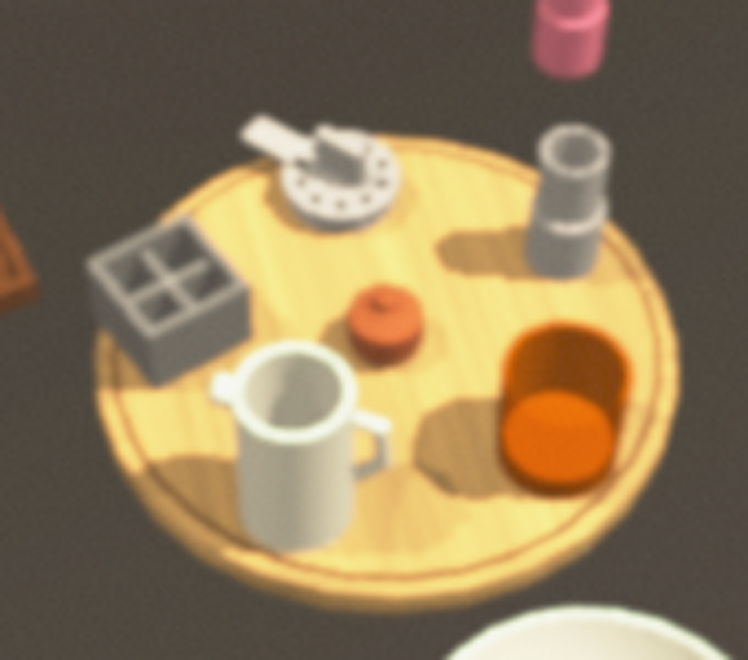

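```bash
cat > m.py <<'E'
from h import *
def load(n): 
    z=np.load(n+"0.npz"); return z['p'],z['d'],pts(n,z['d'])
def circ(X):
    A=np.c_[2*X,np.ones(len(X))]; s=np.linalg.lstsq(A,(X**2).sum(1),rcond=None)[0]
    return s[:2],np.sqrt(s[2]+s[:2]@s[:2])
E
python3 - <<'E'
from m import *
for n in ["top","scene"]:
    p,d,P=load(n); hsv=cv2.cvtColor(p,cv2.COLOR_RGB2HSV).astype(int)
    # turntable centre
    c0=np.array([.61,-.005])
    rr=np.hypot(P[...,0]-c0[0],P[...,1]-c0[1]); 
    g=(rr<.175)&(P[...,2]>.045)
    k,lab,st,cen=cv2.connectedComponentsWithStats(g.astype(np.uint8))
    for i in range(1,k):
        if st[i,4]<15: continue
        Q=P[lab==i]; zmax=np.percentile(Q[:,2],95)
        T=Q[Q[:,2]>zmax-.006]
        (c,s,a)=cv2.minAreaRect(T[:,:2].astype(np.float32)*1000)
        mc=cv2.minEnclosingCircle(T[:,:2].astype(np.float32)*1000)
        m=lab==i
        print(n,i,st[i],"zmax%.3f"%zmax,"rect",np.round(c,1),np.round(s,1),round(a,1),"encl",np.round(mc[0],1),round(mc[1],1),"hsv",np.median(hsv[m],0), np.median(Q,0).round(3))
E
```

```text
top 1 [228 125  22   7  42] zmax0.063 rect [772.8  39.8] [ 6.5 59.9] 14.2 encl [774.7  40.3] 30.0 hsv [ 32.   17.5 240.5] [0.773 0.041 0.06 ]
top 2 [260 146  33  26 360] zmax0.127 rect [680.8 -62.8] [58.7 55.1] 40.3 encl [681.3 -66.7] 32.8 hsv [ 24.   36.5 216.5] [ 0.685 -0.061  0.109]
top 3 [216 157  25  26 257] zmax0.099 rect [657.1  69. ] [61.7 61.4] 43.7 encl [657.3  69.1] 32.1 hsv [ 14. 248. 195.] [0.663 0.071 0.088]
top 16 [284 187  31  31 296] zmax0.078 rect [ 567.6 -119.8] [59.7 60.3] 31.0 encl [ 567.7 -119.5] 40.8 hsv [ 15.  38. 176.] [ 0.568 -0.12   0.073]
top 17 [252 191  14  14 166] zmax0.068 rect [585.1 -12.7] [20.1 21.7] 55.3 encl [583.4 -14.2] 13.0 hsv [ 10. 188. 238.] [ 0.583 -0.011  0.059]
top 18 [214 211  17  15 189] zmax0.114 rect [530.2  87.6] [32.2 32. ] 25.0 encl [530.2  87.5] 16.9 hsv [ 14.  36. 175.] [0.529 0.086 0.08 ]
top 19 [254 224  30  25 471] zmax0.073 rect [479.5 -27.9] [28.5  7.9] 50.3 encl [479.3 -27.7] 14.3 hsv [ 16.  21. 245.] [ 0.477 -0.031  0.049]
scene 1 [227 139  35  21 483] zmax0.074 rect [480.2 -27. ] [28.7 10.9] 49.6 encl [481.5 -28.2] 14.4 h
[... 206 characters left out ...]
38 864] zmax0.077 rect [ 567.4 -119.2] [63.1 61.8] 30.4 encl [ 566.4 -118.3] 43.0 hsv [ 19.  36. 122.] [ 0.571 -0.119  0.067]
scene 4 [249 174  18  18 245] zmax0.068 rect [586.2 -12.7] [18.2 14.5] 77.3 encl [586.3 -11.8] 10.0 hsv [ 11. 177. 230.] [ 0.59  -0.011  0.058]
scene 5 [283 183  32  38 897] zmax0.097 rect [657.7  69.2] [63.  63.3] 85.2 encl [656.7  68.5] 33.0 hsv [ 13. 238. 192.] [0.662 0.069 0.077]
scene 6 [ 218  188   42   45 1204] zmax0.126 rect [683.  -62.2] [55.9 57.1] 33.6 encl [683.6 -66.7] 33.0 hsv [ 23.  47. 197.] [ 0.693 -0.06   0.098]
scene 8 [276 248  30  12 175] zmax0.062 rect [772.4  39.7] [ 8.7 61.9] 17.1 encl [775.   40.4] 31.0 hsv [ 26.  23. 243.] [0.773 0.04  0.057]
```

```bash
python3 - <<'E'
from m import *
for n in ["top","scene"]:
    p,d,P=load(n); hsv=cv2.cvtColor(p,cv2.COLOR_RGB2HSV).astype(int)
    # pourer rim circle and handle
    m=(np.hypot(P[...,0]-.682,P[...,1]+.061)<.06)&(P[...,2]>.05)
    T=P[m&(P[...,2]>.120)]; 
    c=np.array([.682,-.0615])
    for it in range(5):
        r=np.hypot(*(T[:,:2]-c).T); c,R=circ(T[(r<.0315)&(r>.02)][:,:2])
    print(n,"pourer",c.round(4),R.round(4))
    Q=P[m]; q=Q[:,:2]-c; r=np.hypot(*q.T); a=np.degrees(np.arctan2(q[:,1],q[:,0]))
    o=r>.036
    for s in (o&(a>0), o&(a<0)): print("  ",s.sum(),np.round(np.median(a[s]),1) if s.any() else'',np.round(r[s].max(),4) if s.any() else '',Q[s][:,2].min() if s.any() else '')
    # strainer tab
    T=P[(np.hypot(P[...,0]-.48,P[...,1]+.028)<.08)&(P[...,2]>.064)]
    D=P[(np.hypot(P[...,0]-.48,P[...,1]+.028)<.08)&(P[...,2]>.042)&(P[...,2]<.055)]
    mc=cv2.minAreaRect(T[:,:2].astype(np.float32)*1000); print("  tab",mc)
    q=D[:,:2]-[.4795,-.0278]; h=np.hypot(*q.T)>.042; print("  handle",np.degrees(np.arctan2(*q[h].mean(0)[::-1])), np.hypot(*q.T).max())
    b=~h&(np.hypot(*q.T)>.03); print(b.sum())
    # inlays
    H,S,V=hsv[...,0],hsv[...,1],hsv[...,2]
    for name,z,box in (("oblong",.010,((.3,.8),(-.5,-.18))),("round",.008,((.3,.8),(.18,.5)))):
        reg=(P[...,0]>box[0][0])&(P[...,0]<box[0][1])&(P[...,1]>box[1][0])&(P[...,1]<box[1][1])&(P[...,2]<.03)
        if name=="oblong": g=reg&(H<25)&(S>90)&(V>175)
        else: g=reg&(H<25)&(S>60)&(V>120)
        g=cv2.morphologyEx(g.astype(np.uint8),cv2.MORPH_CLOSE,np.ones((3,3)))
        k,lab,st,cen=cv2.connectedComponentsWithStats(g)
        for i in range(1,k):
            if st[i,4]<60: continue
            cs,_=cv2.findContours((lab==i).astype(np.uint8),cv2.RETR_EXTERNAL,cv2.CHAIN_APPROX_NONE)
            cc=max(cs,key=len)
            X=plane(n,cc,z)[:,:2]; vv,uu=np.nonzero(lab==i)
            ar=plane(n,np.c_[uu,vv],z)[:,:2].mean(0)
            e=cv2.fitEllipse((X*1000).astype(np.float32)); rc=cv2.minAreaRect((X*1000).astype(np.float32))
            print("  ",name,st[i,4],"mean",(ar*1000).round(1),"ell",np.round(e[0],1),np.round(e[1],1),"rect",np.round(rc[0],1),np.round(rc[1],1),round(rc[2],1))
        if name=="oblong":
            g=reg&(S>70)&(H<25)&(V>50)
        else: g=reg&(S<60)&(V>150)
        g=cv2.morphologyEx(g.astype(np.uint8),cv2.MORPH_CLOSE,np.ones((5,5)))
        k,lab,st,cen=cv2.connectedComponentsWithStats(g); i=1+np.argmax(st[1:,4])
        cs,_=cv2.findContours((lab==i).astype(np.uint8),cv2.RETR_EXTERNAL,cv2.CHAIN_APPROX_NONE)
        X=plane(n,max(cs,key=len),.015)[:,:2]*1000
        print("  ",name,cv2.minAreaRect(X.astype(np.float32)),cv2.minEnclosingCircle(X.astype(np.float32)))
E
```

```text
top pourer [ 0.682  -0.0619] 0.0259
   16 83.2 0.0453 0.07333458885304234
   4 -97.9 0.0377 0.12187683195070231
  tab ((479.50360107421875, -27.850242614746094), (28.51683807373047, 7.897761344909668), 50.33845901489258)
  handle -129.94828997756557 0.061591459047302725
70
   oblong 685 mean [ 533.4 -393.9] ell [ 533.6 -394. ] [83.9 85.3] rect [ 533.5 -394.2] [75.6 75. ] 23.4
   oblong 633 mean [ 482.3 -273.8] ell [ 482.4 -273.8] [76.9 78.3] rect [ 482.4 -274. ] [76.7 75.9] 88.8
   oblong ((507.5086975097656, -331.985595703125), (141.07781982421875, 260.7562255859375), 22.857072830200195) ((507.29071044921875, -332.60418701171875), 144.51768493652344)
   round 533 mean [790.8 404.5] ell [788.3 373.8] [ 32.2 244.3] rect [785.7 419.8] [179.2  41.4] 88.4
   round 190 mean [563.6 382.7] ell [563.6 382.7] [41.7 43.5] rect [563.3 382.5] [44.1 40.2] 89.1
   round 387 mean [511.8 272.7] ell [511.9 272.7] [60.8 61. ] rect [511.6 272.3] [60.6 59.6] 89.2
   round 666 mean [442.8 372.5] ell [442.8 372.6] [80.6 81.3] rect [442.1 372.1] [81.3 82.3] 89.9
   round ((506.38323974609375, 343.012573242
[... 643 characters left out ...]
186279296875), (150.40541076660156, 258.1319580078125), 22.72209358215332) ((508.0487060546875, -334.31756591796875), 144.1685333251953)
   round 650 mean [440.2 371.2] ell [439.4 371.4] [81.4 85.8] rect [441.  370.9] [84.8 81.7] 23.3
   round 420 mean [510.  271.2] ell [509.7 271.3] [62.4 62.8] rect [510.  271.3] [62.8 61.4] 86.4
   round 235 mean [562.  380.4] ell [561.8 380.4] [44.4 45.2] rect [561.8 380.1] [45.9 44.1] 24.9
   round 955 mean [777.5 407.4] ell [775.2 376.8] [ 32.7 247.8] rect [778.8 421.4] [180.   38.6] 86.3
   round ((503.7222900390625, 340.277099609375), (240.6641845703125, 238.34890747070312), 81.71208190917969) ((506.318603515625, 340.6235656738281), 121.9474868774414)
```

```bash
cat > go.py <<'E'
import sys, numpy as np
from bench import read_state
from scipy.spatial.transform import Rotation as Ro
s=read_state(); p=np.array(s['ee_pos']); M=Ro.from_quat(s['eef_rot']).as_matrix()
th=np.degrees(np.arctan2(M[1,0],M[0,0]))
print("t",round(s['time'],2),"p",p.round(4),"theta",th.round(2),"tilt",M[:,2].round(4),"F",np.round(s['ft_force'],1),"w",round(s['width'],4),"j",np.round(s['joint_positions'],2))
# args: groups "x,y,z,jaw"  (jaw world deg mod 180, or k to keep)
for a in sys.argv[1:]:
    q=a.split(','); X=np.array([float(v) for v in q[:3]])
    if q[3]=='k': rho=0
    else: rho=-((float(q[3])+90-th+90)%180-90)
    print(a,"->",(M.T@(X-p)).round(4),"roll",np.radians(rho).round(4),"deg",round(rho,1))
E
python3 go.py .657,.069,.222,49 .657,.069,.062,49
```

```text
t 0.1 p [ 0.1677 -0.6017  0.2219] theta 15.57 tilt [-4.0e-04  1.2e-03 -1.0e+00] F [-0.4  0.  -0.2] w 0.0872 j [ 1.28  0.33 -0.06  1.46  0.02  1.35 -0.09]
.657,.069,.222,49 -> [ 6.514e-01 -5.148e-01  4.000e-04] roll 0.9874 deg 56.6
.657,.069,.062,49 -> [ 0.6514 -0.5146  0.1604] roll 0.9874 deg 56.6
```

Call:
move_arm(series=[[0.05,-0.04,0,-0.14],[0.1,-0.08,0,-0.28],[0.15,-0.12,0,-0.42],[0.2,-0.16,0,-0.56],[0.25,-0.198,0,-0.7],[0.3,-0.238,0,-0.84],[0.35,-0.277,0,-0.98],[0.4,-0.317,0,-1.12],[0.45,-0.356,0,-1.26],[0.5,-0.396,0,-1.4],[0.55,-0.435,0,-1.54],[0.6,-0.475,0,-1.7],[0.651,-0.515,0,-1.85],[0.651,-0.515,0,-2.0],[0.651,-0.515,0,-2.154],[0.651,-0.515,0,-2.154],[0.651,-0.515,0,-2.154],[0.651,-0.515,0,-2.154],[0.651,-0.515,0.0,-2.154],[0.651,-0.515,0.0,-2.154]], claw=1, newtons=25)

```text
time: 2.1
ee_pos: [0.6564, 0.0673, 0.2223]
eef_rot: [0.351, 0.936, -0.001, -0.0]
ft_force: [-0.1, -0.2, -0.2]
width: 0.0868
```

```bash
python3 - <<'E'
s=open('go.py').read()
s=s.replace("rho=-((float(q[3])+90-th+90)%180-90)","""
        az=np.degrees(np.arctan2(X[1],X[0])); tt=float(q[3])+90; tt=az+90+((tt-az-90+90)%180-90); rho=th-tt; rho=(rho+180)%360-180""")
open('go.py','w').write(s)
E
python3 go.py .657,.069,.062,49
```

```text
t 2.1 p [0.6564 0.0673 0.2223] theta 138.9 tilt [-4.e-04 -1.e-03 -1.e+00] F [-0.1 -0.2 -0.2] w 0.0868 j [ 0.34  0.51 -0.75  1.33  0.34  1.43  0.47]
.657,.069,.062,49 -> [0.0007 0.0018 0.1603] roll -0.0017 deg -0.1
```

Call:
move_arm(series=[[0.001,0.002,0.04,0],[0.001,0.002,0.08,0],[0.001,0.002,0.115,0],[0.001,0.002,0.14,0],[0.001,0.002,0.155,0],[0.001,0.002,0.16,0],[0.001,0.002,0.16,0],[0.001,0.002,0.16,0]])

```text
time: 2.9
ee_pos: [0.6581, 0.0709, 0.0642]
eef_rot: [0.351, 0.937, 0.0, 0.001]
ft_force: [0.8, 0.2, 1.0]
width: 0.087
```

Call:
move_arm(series=[[0,0,0,0],[0,0,0,0],[0,0,0,0],[0,0,0,0],[0,0,0,0],[0,0,0,0]], claw=-1, newtons=25)

```text
time: 3.5
ee_pos: [0.6573, 0.0707, 0.0628]
eef_rot: [0.35, 0.937, -0.0, 0.0]
ft_force: [-1.5, -1.3, 4.6]
width: 0.0627
```

```bash
python3 go.py .657,.069,.2,49 .481,-.2747,.2,k .481,-.2747,.045,k
```

```text
t 3.5 p [0.6573 0.0707 0.0628] theta 138.98 tilt [ 1.e-04 -4.e-04 -1.e+00] F [-1.5 -1.3  4.6] w 0.0627 j [ 0.32  0.64 -0.7   1.5   0.43  1.16  0.4 ]
.657,.069,.2,49 -> [-0.001  -0.0015 -0.1372] roll -0.0004 deg -0.0
.481,-.2747,.2,k -> [-0.0938 -0.3764 -0.1371] roll 0.0 deg 0
.481,-.2747,.045,k -> [-0.0937 -0.3763  0.0179] roll 0.0 deg 0
```

Call:
move_arm(series=[[0,0,-0.02,0],[0,0,-0.06,0],[0,0,-0.1,0],[-0.01,-0.03,-0.13,0],[-0.018,-0.07,-0.137,0],[-0.028,-0.11,-0.137,0],[-0.038,-0.15,-0.137,0],[-0.048,-0.19,-0.137,0],[-0.058,-0.23,-0.137,0],[-0.068,-0.27,-0.137,0],[-0.077,-0.31,-0.137,0],[-0.087,-0.345,-0.137,0],[-0.092,-0.365,-0.137,0],[-0.094,-0.376,-0.137,0],[-0.094,-0.376,-0.137,0],[-0.094,-0.376,-0.137,0],[-0.094,-0.376,-0.137,0]])

```text
time: 5.2
ee_pos: [0.4823, -0.2726, 0.1996]
eef_rot: [0.349, 0.937, 0.0, 0.0]
ft_force: [0.3, 1.1, -2.5]
width: 0.062
```

```bash
python3 go.py .481,-.2747,.0435,k; python3 - <<'E'
from h import *
p,d=imaging.camera("scene"); cv2.imwrite("pics/s1.png",cv2.resize(p[:,:,::-1],(768,576)))
E
```

```text
t 5.2 p [ 0.4823 -0.2726  0.1996] theta 139.14 tilt [ 4.e-04  5.e-04 -1.e+00] F [ 0.3  1.1 -2.5] w 0.062 j [ 1.    0.25 -0.66  1.66  0.16  1.29  1.17]
.481,-.2747,.0435,k -> [-0.0004 -0.0025  0.1561] roll 0.0 deg 0
```

View pics/s1.png

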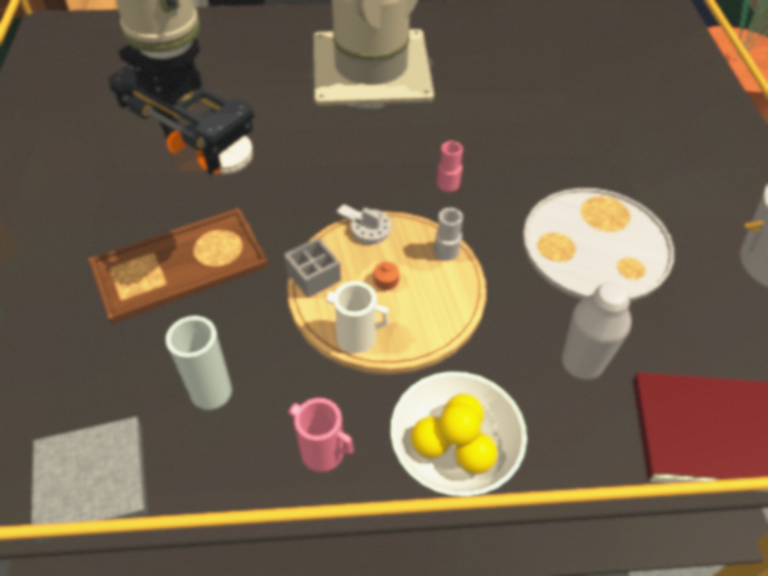

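The tumbler (orange, at about 195,148) is held in the gripper. The other things on the turntable are undisturbed, so I'm lowering it.

Call:
move_arm(series=[[0,-0.0025,0.04,0],[0,-0.0025,0.08,0],[0,-0.0025,0.115,0],[0,-0.0025,0.138,0],[0,-0.0025,0.148,0],[0,-0.0025,0.151,0],[0,-0.0025,0.153,0],[0,-0.0025,0.155,0],[0,-0.0025,0.156,0],[0,-0.0025,0.156,0]])

```text
time: 6.25
ee_pos: [0.48, -0.2766, 0.0441]
eef_rot: [0.35, 0.937, -0.0, 0.0]
ft_force: [-0.4, 0.6, -2.5]
width: 0.0626
```

```bash
python3 go.py .481,-.2747,.0425,k
```

```text
t 6.25 p [ 0.48   -0.2766  0.0441] theta 138.98 tilt [ 7.e-04 -7.e-04 -1.e+00] F [-0.4  0.6 -2.5] w 0.0626 j [ 0.95  0.42 -0.61  1.81  0.28  1.    1.08]
.481,-.2747,.0425,k -> [0.0005 0.002  0.0016] roll 0.0 deg 0
```

Call:
move_arm(series=[[0,0.001,0.001,0],[0,0.001,0.002,0],[0,0.001,0.002,0],[0,0.001,0.002,0]])

```text
time: 6.65
ee_pos: [0.4808, -0.2758, 0.0427]
eef_rot: [0.35, 0.937, -0.0, 0.0]
ft_force: [-3.9, 2.2, 9.8]
width: 0.0625
```

```bash
python3 go.py .481,-.2747,.0425,k
```

```text
t 6.65 p [ 0.4808 -0.2758  0.0427] theta 138.98 tilt [ 4.e-04 -1.e-03 -1.e+00] F [-3.9  2.2  9.8] w 0.0625 j [ 0.95  0.42 -0.61  1.81  0.29  0.99  1.08]
.481,-.2747,.0425,k -> [0.0005 0.001  0.0002] roll 0.0 deg 0
```

Contact: the force changed from -2.5 to +9.8 N. I'll release and rise.

Call:
move_arm(series=[[0,0,0,0],[0,0,0,0],[0,0,0,0],[0,0,0,0],[0,0,-0.01,0],[0,0,-0.04,0],[0,0,-0.08,0],[0,0,-0.12,0],[0,0,-0.15,0]], claw=1)

```text
time: 7.55
ee_pos: [0.481, -0.2755, 0.195]
eef_rot: [0.35, 0.937, -0.0, 0.001]
ft_force: [0.8, -0.6, 0.1]
width: 0.0868
```

```bash
python3 go.py .5675,-.1195,.19,121 .5675,-.1195,.042,121
```

```text
t 7.55 p [ 0.481  -0.2755  0.195 ] theta 139.01 tilt [ 0.0023 -0.0014 -1.    ] F [ 0.8 -0.6  0.1] w 0.0868 j [ 1.    0.26 -0.66  1.66  0.16  1.27  1.17]
.5675,-.1195,.19,121 -> [0.0371 0.1745 0.0049] roll 1.8851 deg 108.0
.5675,-.1195,.042,121 -> [0.0375 0.1744 0.1529] roll 1.8851 deg 108.0
```

Call:
move_arm(series=[[0.004,0.02,0.0,0.145],[0.009,0.04,0.0,0.29],[0.013,0.06,0.0,0.435],[0.017,0.08,0.0,0.58],[0.021,0.1,0.0,0.725],[0.026,0.12,0,0.87],[0.03,0.14,0,1.015],[0.034,0.16,0,1.16],[0.0375,0.174,0,1.305],[0.0375,0.174,0,1.45],[0.0375,0.174,0,1.595],[0.0375,0.174,0,1.74],[0.0375,0.174,0,1.885],[0.0375,0.174,0,1.885],[0.0375,0.174,0,1.885],[0.0375,0.174,0,1.885]])

```text
time: 9.15
ee_pos: [0.5663, -0.1196, 0.1918]
eef_rot: [0.963, 0.269, 0.0, 0.0]
ft_force: [-0.1, -0.7, -0.3]
width: 0.0873
```

```bash
python3 go.py .5675,-.1195,.042,121;  python3 - <<'E'
from m import *
p,d=imaging.camera("scene"); P=pts("scene",d); cv2.imwrite("pics/s2.png",cv2.resize(p[:,:,::-1],(768,576)))
m=(np.hypot(P[...,0]-.481,P[...,1]+.275)<.06)&(P[...,2]>.03)&(P[...,2]<.085)
Q=P[m]; z=np.percentile(Q[:,2],97); T=Q[Q[:,2]>z-.006]; print(z,cv2.minAreaRect(T[:,:2].astype(np.float32)*1000))
E
```

```text
t 9.15 p [ 0.5663 -0.1196  0.1918] theta 31.19 tilt [ 2.e-04 -0.e+00 -1.e+00] F [-0.1 -0.7 -0.3] w 0.0873 j [ 0.55  0.29 -0.5   1.61  0.14  1.28 -1.  ]
.5675,-.1195,.042,121 -> [0.001  0.0005 0.1498] roll 0.0033 deg 0.2
0.07797645137198929 ((481.9961853027344, -276.1513671875), (65.70403289794922, 64.22675323486328), 80.56861877441406)
```

View pics/s2.png

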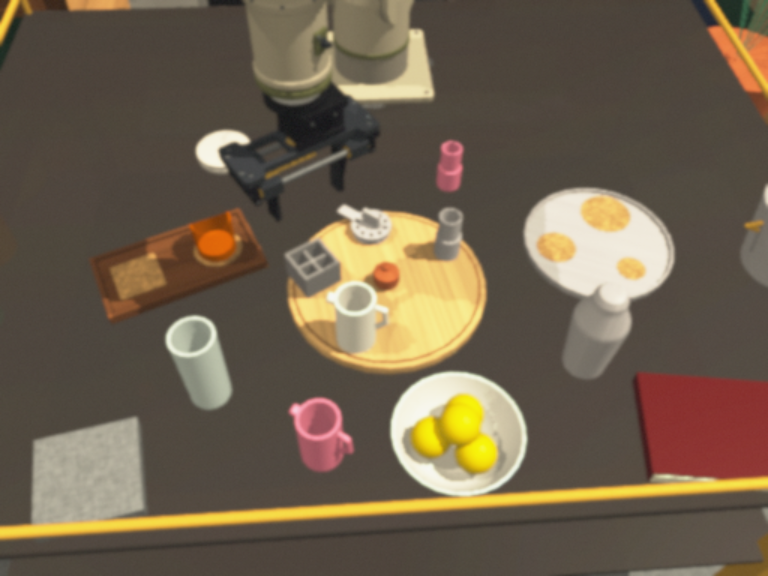

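The tumbler stands upright, centred on the round cork at about (215,243); its measured centre is (.482,-.276). Next is the mould.

Call:
move_arm(series=[[0.001,0,0.04,0],[0.001,0,0.08,0],[0.001,0,0.11,0],[0.001,0,0.13,0],[0.001,0,0.142,0],[0.001,0,0.149,0],[0.001,0,0.149,0],[0.001,0,0.149,0]])

```text
time: 10.0
ee_pos: [0.5679, -0.1193, 0.0436]
eef_rot: [0.964, 0.267, 0.001, 0.0]
ft_force: [-0.1, 0.3, 0.2]
width: 0.087
```

Call:
move_arm(series=[[0,0,0,0],[0,0,0,0],[0,0,0,0],[0,0,0,0],[0,0,0,0],[0,0,0,0]], claw=-1, newtons=25)

```text
time: 10.6
ee_pos: [0.5673, -0.1193, 0.0427]
eef_rot: [0.964, 0.267, 0.0, 0.0]
ft_force: [-0.6, -1.8, 2.0]
width: 0.0596
```

```bash
python3 go.py .5675,-.1195,.17,121 .532,-.3947,.17,113.1
```

```text
t 10.6 p [ 0.5673 -0.1193  0.0427] theta 30.98 tilt [ 3.e-04 -2.e-04 -1.e+00] F [-0.6 -1.8  2. ] w 0.0596 j [ 0.51  0.44 -0.47  1.75  0.23  1.   -1.07]
.5675,-.1195,.17,121 -> [ 1.000e-04  4.000e-04 -1.273e-01] roll -0.0003 deg -0.0
.532,-.3947,.17,113.1 -> [-0.172   0.218  -0.1272] roll 0.1376 deg 7.9
```

Call:
move_arm(series=[[0,0,-0.02,0],[0,0,-0.06,0],[0,0,-0.1,0],[-0.015,0.02,-0.127,0.02],[-0.04,0.05,-0.127,0.04],[-0.064,0.081,-0.127,0.06],[-0.088,0.112,-0.127,0.08],[-0.112,0.142,-0.127,0.1],[-0.136,0.172,-0.127,0.12],[-0.157,0.199,-0.127,0.138],[-0.168,0.213,-0.127,0.138],[-0.172,0.218,-0.127,0.138],[-0.172,0.218,-0.127,0.138],[-0.172,0.218,-0.127,0.138]])

```text
time: 12.0
ee_pos: [0.5329, -0.3924, 0.1696]
eef_rot: [0.98, 0.201, 0.0, -0.0]
ft_force: [0.6, 1.4, -0.4]
width: 0.0599
```

```bash
python3 go.py .532,-.3947,.0235,113.1
```

```text
t 12.0 p [ 0.5329 -0.3924  0.1696] theta 23.23 tilt [ 4.e-04  1.e-03 -1.e+00] F [ 0.6  1.4 -0.4] w 0.0599 j [ 0.81  0.47 -0.34  1.41  0.16  1.29 -0.7 ]
.532,-.3947,.0235,113.1 -> [-0.0019  0.0019  0.1461] roll 0.0023 deg 0.1
```

Call:
move_arm(series=[[-0.001,0.001,0.04,0],[-0.001,0.001,0.08,0],[-0.001,0.001,0.11,0],[-0.001,0.001,0.13,0],[-0.001,0.001,0.138,0],[-0.001,0.001,0.141,0],[-0.001,0.001,0.143,0],[-0.001,0.001,0.145,0],[-0.001,0.001,0.147,0],[-0.001,0.001,0.148,0],[-0.001,0.001,0.148,0]])

```text
time: 13.1
ee_pos: [0.5319, -0.3962, 0.0228]
eef_rot: [0.98, 0.2, 0.0, 0.001]
ft_force: [-1.0, 1.5, 5.6]
width: 0.0596
```

```bash
python3 go.py .532,-.3947,.0225,113.1
```

```text
t 13.1 p [ 0.5319 -0.3962  0.0228] theta 23.07 tilt [ 1.e-03 -8.e-04 -1.e+00] F [-1.   1.5  5.6] w 0.0596 j [ 0.8   0.6  -0.32  1.53  0.21  1.04 -0.73]
.532,-.3947,.0225,113.1 -> [ 0.0007 -0.0013  0.0003] roll -0.0005 deg -0.0
```

Call:
move_arm(series=[[0,0,0,0],[0,0,0,0],[0,0,0,0],[0,0,0,0],[0,0,-0.01,0],[0,0,-0.04,0],[0,0,-0.08,0],[0,0,-0.12,0],[0,0,-0.16,0]], claw=1)

```text
time: 14.0
ee_pos: [0.5313, -0.3958, 0.1841]
eef_rot: [0.98, 0.2, 0.0, 0.0]
ft_force: [0.2, 0.2, -0.2]
width: 0.087
```

```bash
python3 go.py .480,-.0275,.18,140
```

```text
t 14.0 p [ 0.5313 -0.3958  0.1841] theta 23.09 tilt [ 6.e-04 -4.e-04 -1.e+00] F [ 0.2  0.2 -0.2] w 0.087 j [ 0.82  0.46 -0.34  1.39  0.15  1.32 -0.7 ]
.480,-.0275,.18,140 -> [ 0.0972 -0.3589  0.0039] roll -0.4697 deg -26.9
```

Call:
move_arm(series=[[0.012,-0.045,0.0,-0.1],[0.024,-0.09,0.0,-0.2],[0.036,-0.135,0.0,-0.3],[0.048,-0.18,0.0,-0.4],[0.06,-0.225,0.0,-0.47],[0.073,-0.27,0.0,-0.47],[0.085,-0.315,0,-0.47],[0.093,-0.345,0,-0.47],[0.097,-0.359,0,-0.47],[0.097,-0.359,0,-0.47],[0.097,-0.359,0,-0.47],[0.097,-0.359,0,-0.47]])

```text
time: 15.2
ee_pos: [0.4801, -0.0295, 0.1815]
eef_rot: [0.907, 0.422, -0.0, 0.0]
ft_force: [-0.5, -0.2, -0.2]
width: 0.0871
```

```bash
python3 go.py .480,-.0275,.0505,140;  python3 - <<'E'
from m import *
for n in ["scene","top"]:
    p,d=imaging.camera(n); P=pts(n,d); cv2.imwrite(f"pics/{n}3.png",cv2.resize(p[:,:,::-1],(768,576)))
    m=(np.hypot(P[...,0]-.532,P[...,1]+.395)<.05)&(P[...,2]>.03)&(P[...,2]<.065)
    Q=P[m]; z=np.percentile(Q[:,2],90); T=Q[Q[:,2]>z-.006]; print(n,z,cv2.minAreaRect(T[:,:2].astype(np.float32)*1000))
    T=P[(np.hypot(P[...,0]-.48,P[...,1]+.028)<.035)&(P[...,2]>.066)&(P[...,2]<.08)]
    print(len(T), cv2.minAreaRect(T[:,:2].astype(np.float32)*1000) if len(T) else '')
E
```

```text
t 15.2 p [ 0.4801 -0.0295  0.1815] theta 49.86 tilt [-1.e-04 -2.e-04 -1.e+00] F [-0.5 -0.2 -0.2] w 0.0871 j [ 0.59  0.09 -0.65  1.86  0.06  1.22 -0.78]
.480,-.0275,.0505,140 -> [ 0.0015 -0.0013  0.131 ] roll -0.0024 deg -0.1
scene 0.056703627686086035 ((530.9073486328125, -397.2569580078125), (64.87928009033203, 59.84510803222656), 23.309646606445312)
58 ((480.5185852050781, -27.65857696533203), (29.714937210083008, 10.916350364685059), 55.587554931640625)
top 0.05687790616948918 ((532.3167724609375, -394.852294921875), (58.67747497558594, 60.980445861816406), 24.48908233642578)
0
```

View pics/scene3.png

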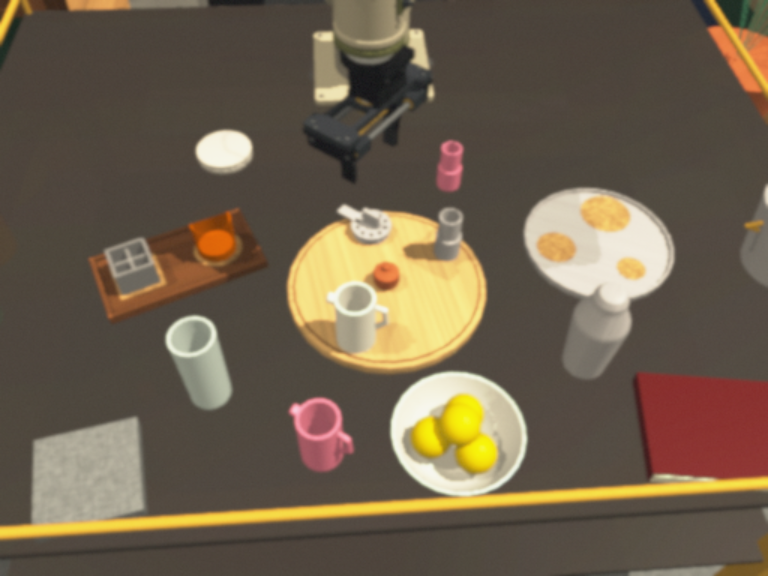

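The mould is seated on the square inlay at about (135,265), measured (.532,-.395) with yaw 23–24°. Tumbler and strainer are unchanged. Next is the strainer.

Call:
move_arm(series=[[0.001,-0.001,0.04,0],[0.001,-0.001,0.075,0],[0.001,-0.001,0.1,0],[0.001,-0.001,0.118,0],[0.001,-0.001,0.126,0],[0.001,-0.001,0.13,0],[0.001,-0.001,0.13,0],[0.001,-0.001,0.13,0]])

```text
time: 16.1
ee_pos: [0.4804, -0.0264, 0.0524]
eef_rot: [0.906, 0.423, 0.001, 0.0]
ft_force: [0.3, -0.1, -1.5]
width: 0.087
```

Call:
move_arm(series=[[0,0,0,0],[0,0,0,0],[0,0,0,0],[0,0,0,0],[0,0,0,0],[0,0,0,0],[0,0,0,0],[0,0,0,0],[0,0,0,0],[0,0,0,0],[0,0,0,0],[0,0,0,0]], claw=-1, newtons=30)

```text
time: 17.3
ee_pos: [0.4798, -0.0262, 0.0515]
eef_rot: [0.906, 0.423, 0.0, 0.0]
ft_force: [0.6, -0.8, -0.3]
width: 0.0082
```

```bash
python3 go.py .480,-.0275,.2,140 .4415,.372,.2,k .4415,.372,.2,140
```

```text
t 17.3 p [ 0.4798 -0.0262  0.0515] theta 50.01 tilt [ 1.e-04 -1.e-04 -1.e+00] F [ 0.6 -0.8 -0.3] w 0.0082 j [ 0.54  0.26 -0.63  1.99  0.19  0.95 -0.89]
.480,-.0275,.2,140 -> [-0.0009  0.001  -0.1485] roll 0.0001 deg 0.0
.4415,.372,.2,k -> [ 0.2805 -0.2853 -0.1485] roll 0.0 deg 0
.4415,.372,.2,140 -> [ 0.2805 -0.2853 -0.1485] roll 0.0001 deg 0.0
```

Call:
move_arm(series=[[0,0,-0.02,0],[0,0,-0.06,0],[0,0,-0.1,0],[0.02,-0.02,-0.135,0],[0.048,-0.049,-0.148,0],[0.076,-0.078,-0.148,0],[0.105,-0.107,-0.148,0],[0.133,-0.136,-0.148,0],[0.162,-0.165,-0.148,0],[0.19,-0.194,-0.148,0],[0.219,-0.223,-0.148,0],[0.247,-0.252,-0.148,0],[0.268,-0.273,-0.148,0],[0.2785,-0.283,-0.148,0],[0.2805,-0.2855,-0.148,0],[0.2805,-0.2855,-0.148,0],[0.2805,-0.2855,-0.148,0],[0.2805,-0.2855,-0.148,0]])

```text
time: 19.1
ee_pos: [0.442, 0.3709, 0.1996]
eef_rot: [0.907, 0.422, 0.0, 0.0]
ft_force: [0.4, 0.0, -0.2]
width: 0.0076
```

```bash
python3 go.py .4415,.372,.0305,140;  python3 - <<'E'
from m import *
for n in ["scene"]:
    p,d=imaging.camera(n); P=pts(n,d); cv2.imwrite(f"pics/{n}4.png",cv2.resize(p[:,:,::-1],(768,576)))
E
```

```text
t 19.1 p [0.442  0.3709 0.1996] theta 49.9 tilt [ 6.e-04 -7.e-04 -1.e+00] F [ 0.4  0.  -0.2] w 0.0076 j [-0.05  0.37 -0.91  1.59  0.3   1.33 -1.69]
.4415,.372,.0305,140 -> [ 0.0005 -0.0013  0.1691] roll -0.0017 deg -0.1
```

View pics/scene4.png

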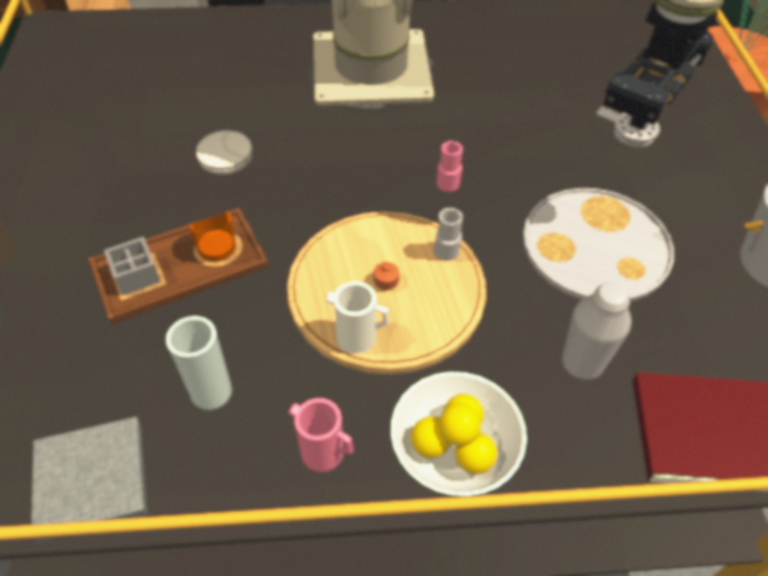

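The strainer is held level by its tab at (635,130). I'll lower it.

Call:
move_arm(series=[[0,-0.001,0.04,0],[0,-0.001,0.08,0],[0,-0.001,0.12,0],[0,-0.001,0.145,0],[0,-0.001,0.157,0],[0,-0.001,0.162,0],[0,-0.001,0.165,0],[0,-0.001,0.167,0],[0,-0.001,0.169,0],[0,-0.001,0.17,0],[0,-0.001,0.17,0]])

```text
time: 20.25
ee_pos: [0.4407, 0.3729, 0.0297]
eef_rot: [0.906, 0.423, 0.0, 0.0]
ft_force: [-0.9, 1.0, -0.8]
width: 0.0078
```

```bash
python3 go.py .4415,.372,.0295,140
```

```text
t 20.25 p [0.4407 0.3729 0.0297] theta 50.01 tilt [ 4.e-04  0.e+00 -1.e+00] F [-0.9  1.  -0.8] w 0.0078 j [-0.13  0.55 -0.82  1.75  0.46  1.04 -1.81]
.4415,.372,.0295,140 -> [-0.0001  0.0012  0.0002] roll 0.0001 deg 0.0
```

Call:
move_arm(series=[[0,0.001,0.001,0],[0,0.001,0.0015,0],[0,0.001,0.0015,0]])

```text
time: 20.55
ee_pos: [0.4409, 0.3729, 0.0296]
eef_rot: [0.906, 0.423, 0.0, -0.0]
ft_force: [-6.6, -4.3, 15.4]
width: 0.0079
```

```bash
python3 go.py .4415,.372,.0295,140
```

```text
t 20.55 p [0.4409 0.3729 0.0296] theta 50.04 tilt [ 3.e-04  1.e-04 -1.e+00] F [-6.6 -4.3 15.4] w 0.0079 j [-0.13  0.55 -0.82  1.75  0.46  1.04 -1.81]
.4415,.372,.0295,140 -> [-0.0003  0.001   0.0001] roll 0.0007 deg 0.0
```

Contact (15 N). Release and rise.

Call:
move_arm(series=[[0,0,-0.001,0],[0,0,-0.001,0],[0,0,-0.001,0],[0,0,-0.001,0],[0,0,-0.001,0],[0,0,-0.001,0],[0,0,-0.01,0],[0,0,-0.04,0],[0,0,-0.08,0],[0,0,-0.12,0],[0,0,-0.16,0],[0,0,-0.19,0],[0,0,-0.19,0]], claw=1)

```text
time: 21.85
ee_pos: [0.4424, 0.374, 0.2232]
eef_rot: [0.906, 0.423, 0.004, -0.001]
ft_force: [-0.4, 0.1, 0.4]
width: 0.0864
```

```bash
python3 go.py .6825,-.0619,.22,171.5
```

```text
t 21.85 p [0.4424 0.374  0.2232] theta 50.03 tilt [ 0.0058  0.0042 -1.    ] F [-0.4  0.1  0.4] w 0.0864 j [-0.04  0.36 -0.92  1.56  0.29  1.37 -1.69]
.6825,-.0619,.22,171.5 -> [-0.1798  0.464   0.0028] roll -0.5493 deg -31.5
```

Call:
move_arm(series=[[-0.018,0.046,0.0,-0.1],[-0.036,0.093,0.0,-0.2],[-0.054,0.139,0.0,-0.3],[-0.072,0.186,0.0,-0.4],[-0.09,0.232,0.0,-0.5],[-0.108,0.278,0.0,-0.55],[-0.126,0.325,0,-0.55],[-0.144,0.371,0,-0.55],[-0.16,0.412,0,-0.55],[-0.173,0.447,0,-0.55],[-0.18,0.464,0,-0.55],[-0.18,0.464,0,-0.55],[-0.18,0.464,0,-0.55],[-0.18,0.464,0,-0.55]])

```text
time: 23.25
ee_pos: [0.6807, -0.0621, 0.2182]
eef_rot: [0.757, 0.654, 0.0, -0.0]
ft_force: [0.3, -0.2, 0.2]
width: 0.0872
```

```bash
python3 go.py .6825,-.0619,.088,171.5;  python3 - <<'E'
from m import *
for n in ["scene","top"]:
    p,d=imaging.camera(n); P=pts(n,d); cv2.imwrite(f"pics/{n}5.png",cv2.resize(p[:,:,::-1],(768,576)))
    T=P[(np.hypot(P[...,0]-.4415,P[...,1]-.372)<.06)&(P[...,2]>.045)&(P[...,2]<.08)]
    print(len(T), cv2.minAreaRect(T[:,:2].astype(np.float32)*1000) if len(T) else '')
    T=P[(np.hypot(P[...,0]-.682,P[...,1]+.062)<.06)&(P[...,2]>.12)&(P[...,2]<.135)]
    if len(T):
      c=np.array([.682,-.0615])
      for it in range(5):
        r=np.hypot(*(T[:,:2]-c).T); c,R=circ(T[(r<.0315)&(r>.02)][:,:2])
      print(c,R,len(T))
E
```

```text
t 23.25 p [ 0.6807 -0.0621  0.2182] theta 81.65 tilt [-2.e-04  6.e-04 -1.e+00] F [ 0.3 -0.2  0.2] w 0.0872 j [ 0.54  0.58 -0.79  1.26  0.41  1.46 -0.36]
.6825,-.0619,.088,171.5 -> [0.0004 0.0018 0.1302] roll 0.0025 deg 0.1
56 ((440.6152038574219, 371.97979736328125), (30.72840690612793, 13.132926940917969), 46.439205169677734)
[ 0.68281577 -0.0618543 ] 0.025831869280905445 233
40 ((441.5780944824219, 371.86138916015625), (28.40300941467285, 8.670794486999512), 51.495235443115234)
```

View pics/scene5.png

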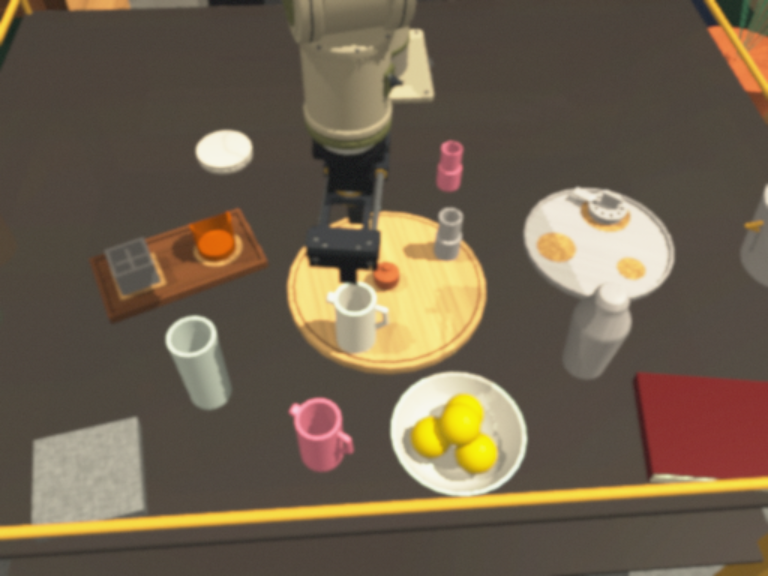

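The strainer is centred on the largest inlay at (605,208), measured (.441,.372). The gripper is above the pourer, so I'm descending.

Call:
move_arm(series=[[0.0,0.001,0.04,0],[0.0,0.001,0.075,0],[0.0,0.001,0.1,0],[0.0,0.001,0.118,0],[0.0,0.001,0.126,0],[0.0,0.001,0.13,0],[0.0,0.001,0.13,0],[0.0,0.001,0.13,0]])

```text
time: 24.15
ee_pos: [0.6828, -0.064, 0.0894]
eef_rot: [0.757, 0.653, 0.001, 0.001]
ft_force: [-0.3, 0.1, -0.1]
width: 0.0867
```

Call:
move_arm(series=[[0,0,0,0],[0,0,0,0],[0,0,0,0],[0,0,0,0],[0,0,0,0],[0,0,0,0],[0,0,0,0]], claw=-1, newtons=25)

```text
time: 24.85
ee_pos: [0.6821, -0.0641, 0.0881]
eef_rot: [0.757, 0.653, -0.0, 0.0]
ft_force: [-1.7, -1.0, 2.1]
width: 0.0562
```

```bash
python3 go.py .511,.272,.245,k
```

```text
t 24.85 p [ 0.6821 -0.0641  0.0881] theta 81.52 tilt [-1.e-04 -2.e-04 -1.e+00] F [-1.7 -1.   2.1] w 0.0562 j [ 0.53  0.68 -0.75  1.4   0.47  1.24 -0.41]
.511,.272,.245,k -> [ 0.3072 -0.2188 -0.1569] roll 0.0 deg 0
```

Call:
move_arm(series=[[0,0,-0.02,0],[0,0,-0.06,0],[0,0,-0.1,0],[0.02,-0.014,-0.135,0],[0.048,-0.034,-0.145,0],[0.08,-0.057,-0.145,0],[0.112,-0.08,-0.145,0],[0.144,-0.103,-0.145,0],[0.176,-0.126,-0.145,0],[0.208,-0.149,-0.145,0],[0.24,-0.172,-0.145,0],[0.268,-0.192,-0.145,0],[0.29,-0.208,-0.145,0],[0.301,-0.216,-0.145,0],[0.305,-0.219,-0.145,0],[0.305,-0.219,-0.145,0],[0.305,-0.219,-0.145,0],[0.305,-0.219,-0.145,0]])

```text
time: 26.65
ee_pos: [0.5115, 0.2684, 0.2328]
eef_rot: [0.758, 0.652, -0.0, 0.0]
ft_force: [-0.1, 0.6, -3.0]
width: 0.0562
```

```bash
python3 go.py .511,.270,.0671,k;  python3 - <<'E'
from m import *
for n in ["scene"]:
    p,d=imaging.camera(n); P=pts(n,d); cv2.imwrite(f"pics/{n}6.png",cv2.resize(p[:,:,::-1],(768,576)))
E
```

```text
t 26.65 p [0.5115 0.2684 0.2328] theta 81.38 tilt [-0.e+00 -5.e-04 -1.e+00] F [-0.1  0.6 -3. ] w 0.0562 j [ 0.2   0.37 -0.96  1.54  0.3   1.4  -0.93]
.511,.270,.0671,k -> [ 0.0016 -0.0007  0.1657] roll 0.0 deg 0
```

View pics/scene6.png

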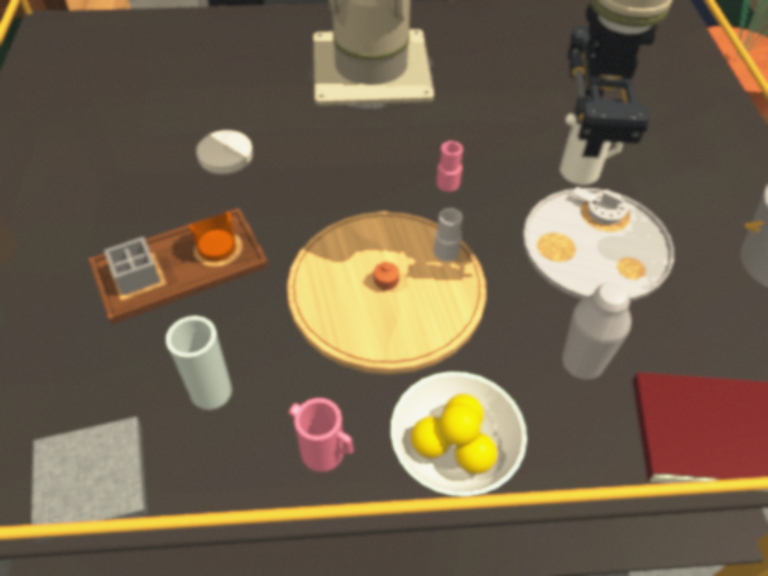

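The pourer is held upright at (583,155). I'll lower it.

Call:
move_arm(series=[[0.001,-0.0005,0.04,0],[0.001,-0.0005,0.08,0],[0.001,-0.0005,0.115,0],[0.001,-0.0005,0.14,0],[0.001,-0.0005,0.154,0],[0.001,-0.0005,0.159,0],[0.001,-0.0005,0.162,0],[0.001,-0.0005,0.164,0],[0.001,-0.0005,0.166,0],[0.001,-0.0005,0.1675,0],[0.001,-0.0005,0.1675,0]])

```text
time: 27.8
ee_pos: [0.5106, 0.2711, 0.0661]
eef_rot: [0.757, 0.653, 0.0, 0.0]
ft_force: [0.8, -0.4, -0.7]
width: 0.0563
```

```bash
python3 go.py .511,.270,.0661,k
```

```text
t 27.8 p [0.5106 0.2711 0.0661] theta 81.51 tilt [ 1.e-03  2.e-04 -1.e+00] F [ 0.8 -0.4 -0.7] w 0.0563 j [ 0.13  0.52 -0.88  1.73  0.45  1.11 -1.04]
.511,.270,.0661,k -> [-0.001   0.0006 -0.    ] roll 0.0 deg 0
```

Call:
move_arm(series=[[-0.0005,0,0.001,0],[-0.0005,0,0.0015,0],[-0.0005,0,0.0015,0]])

```text
time: 28.1
ee_pos: [0.5106, 0.2711, 0.0659]
eef_rot: [0.757, 0.653, 0.001, 0.0]
ft_force: [-3.5, -3.2, 14.1]
width: 0.0558
```

```bash
python3 go.py .511,.270,.0661,k
```

```text
t 28.1 p [0.5106 0.2711 0.0659] theta 81.52 tilt [ 1.8e-03  4.0e-04 -1.0e+00] F [-3.5 -3.2 14.1] w 0.0558 j [ 0.13  0.52 -0.88  1.73  0.45  1.1  -1.04]
.511,.270,.0661,k -> [-0.0011  0.0005 -0.0002] roll 0.0 deg 0
```

Seated. Release and rise.

Call:
move_arm(series=[[0,0,-0.001,0],[0,0,-0.001,0],[0,0,-0.001,0],[0,0,-0.001,0],[0,0,-0.001,0],[0,0,-0.01,0],[0,0,-0.04,0],[0,0,-0.08,0],[0,0,-0.12,0],[0,0,-0.155,0],[0,0,-0.155,0],[0,0,-0.155,0]], claw=1)

```text
time: 29.3
ee_pos: [0.5103, 0.2707, 0.22]
eef_rot: [0.757, 0.653, 0.001, 0.0]
ft_force: [0.6, 0.5, -0.8]
width: 0.0867
```

```bash
python3 go.py .530,.0873,.22,155
```

```text
t 29.3 p [0.5103 0.2707 0.22  ] theta 81.52 tilt [ 1.7e-03  3.0e-04 -1.0e+00] F [ 0.6  0.5 -0.8] w 0.0867 j [ 0.2   0.38 -0.96  1.56  0.31  1.37 -0.94]
.530,.0873,.22,155 -> [-0.1785  0.0465 -0.    ] roll 0.2883 deg 16.5
```

Call:
move_arm(series=[[-0.036,0.009,0,0.06],[-0.072,0.018,0,0.12],[-0.108,0.028,0,0.18],[-0.14,0.036,0,0.24],[-0.168,0.044,0,0.288],[-0.1785,0.0465,0,0.288],[-0.1785,0.0465,0,0.288],[-0.1785,0.0465,0,0.288],[-0.1785,0.0465,0,0.288]])

```text
time: 30.2
ee_pos: [0.5293, 0.089, 0.2189]
eef_rot: [0.842, 0.539, 0.0, -0.0]
ft_force: [0.2, 0.6, 0.3]
width: 0.0868
```

```bash
python3 go.py .530,.0873,.077,155;  python3 - <<'E'
from m import *
for n in ["scene","top"]:
    p,d=imaging.camera(n); P=pts(n,d); cv2.imwrite(f"pics/{n}7.png",cv2.resize(p[:,:,::-1],(768,576)))
    T=P[(np.hypot(P[...,0]-.511,P[...,1]-.272)<.06)&(P[...,2]>.095)&(P[...,2]<.12)]
    if len(T):
      c=np.array([.511,.272])
      for it in range(5):
        r=np.hypot(*(T[:,:2]-c).T); c,R=circ(T[(r<.0315)&(r>.02)][:,:2])
      print(n,c,R,len(T))
    T=P[(np.hypot(P[...,0]-.53,P[...,1]-.087)<.03)&(P[...,2]>.105)&(P[...,2]<.12)]
    if len(T): print(cv2.minAreaRect(T[:,:2].astype(np.float32)*1000))
E
```

```text
t 30.2 p [0.5293 0.089  0.2189] theta 65.2 tilt [-3.e-04  6.e-04 -1.e+00] F [0.2 0.6 0.3] w 0.0868 j [ 0.51  0.24 -0.88  1.66  0.19  1.33 -0.83]
.530,.0873,.077,155 -> [-0.0013  0.0014  0.1419] roll 0.0036 deg 0.2
scene [0.51197303 0.27246501] 0.025842592321474993 235
((530.8916625976562, 87.56495666503906), (35.57289123535156, 31.447702407836914), 11.095391273498535)
top [0. 0.] 0.0 11
((529.7000122070312, 70.8994140625), (2.566500663757324, 0.0), 178.44187927246094)
```

View pics/scene7.png

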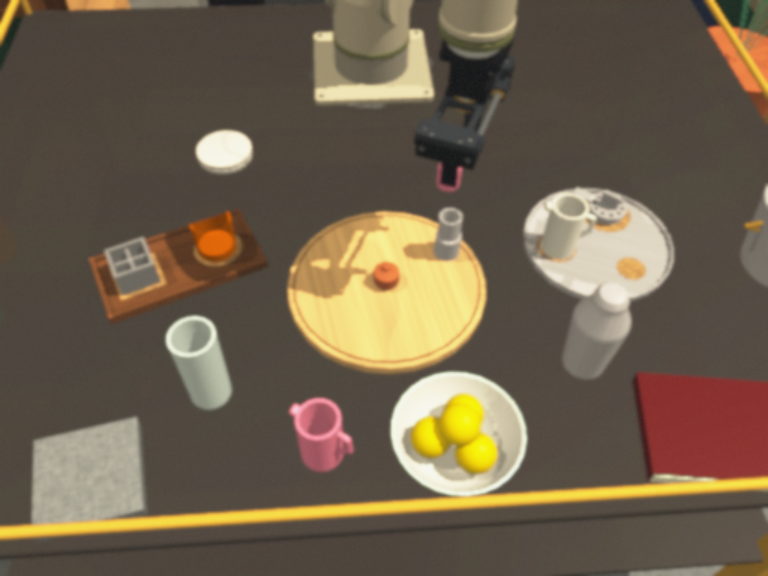

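The pourer stands on the middle inlay, measured (.512,.2725). Next is the jigger.

Call:
move_arm(series=[[-0.0005,0.0005,0.04,0],[-0.0005,0.0005,0.08,0],[-0.0005,0.0005,0.11,0],[-0.0005,0.0005,0.13,0],[-0.0005,0.0005,0.138,0],[-0.0005,0.0005,0.142,0],[-0.0005,0.0005,0.142,0],[-0.0005,0.0005,0.142,0]])

```text
time: 31.1
ee_pos: [0.5307, 0.0867, 0.0781]
eef_rot: [0.843, 0.538, 0.001, 0.0]
ft_force: [0.4, 0.7, -0.1]
width: 0.0872
```

Call:
move_arm(series=[[0,0,0,0],[0,0,0,0],[0,0,0,0],[0,0,0,0],[0,0,0,0],[0,0,0,0],[0,0,0,0],[0,0,0,0],[0,0,0,0],[0,0,0,0]], claw=-1, newtons=25)

```text
time: 32.1
ee_pos: [0.53, 0.0864, 0.077]
eef_rot: [0.843, 0.537, -0.0, 0.0]
ft_force: [0.5, 0.4, -0.3]
width: 0.034
```

```bash
python3 go.py .5625,.3812,.22,k
```

```text
t 32.1 p [0.53   0.0864 0.077 ] theta 65.02 tilt [-1.e-04 -1.e-04 -1.e+00] F [ 0.5  0.4 -0.3] w 0.034 j [ 0.45  0.39 -0.82  1.83  0.33  1.07 -0.93]
.5625,.3812,.22,k -> [ 0.281 -0.095 -0.143] roll 0.0 deg 0
```

Call:
move_arm(series=[[0,0,-0.02,0],[0,0,-0.06,0],[0,0,-0.1,0],[0.02,-0.007,-0.135,0],[0.055,-0.019,-0.143,0],[0.092,-0.031,-0.143,0],[0.129,-0.044,-0.143,0],[0.166,-0.056,-0.143,0],[0.203,-0.069,-0.143,0],[0.237,-0.08,-0.143,0],[0.262,-0.088,-0.143,0],[0.276,-0.093,-0.143,0],[0.281,-0.095,-0.143,0],[0.281,-0.095,-0.143,0],[0.281,-0.095,-0.143,0],[0.281,-0.095,-0.143,0]])

```text
time: 33.7
ee_pos: [0.5631, 0.3799, 0.2202]
eef_rot: [0.844, 0.537, 0.0, 0.0]
ft_force: [0.3, 0.4, -0.8]
width: 0.0337
```

```bash
python3 go.py .5625,.381,.056,k;  python3 - <<'E'
from m import *
for n in ["scene"]:
    p,d=imaging.camera(n); P=pts(n,d); cv2.imwrite(f"pics/{n}8.png",cv2.resize(p[:,:,::-1],(768,576)))
E
```

```text
t 33.7 p [0.5631 0.3799 0.2202] theta 64.93 tilt [ 6.e-04 -7.e-04 -1.e+00] F [ 0.3  0.4 -0.8] w 0.0337 j [-0.11  0.59 -0.86  1.27  0.44  1.47 -1.36]
.5625,.381,.056,k -> [ 0.0008 -0.0012  0.1642] roll 0.0 deg 0
```

View pics/scene8.png

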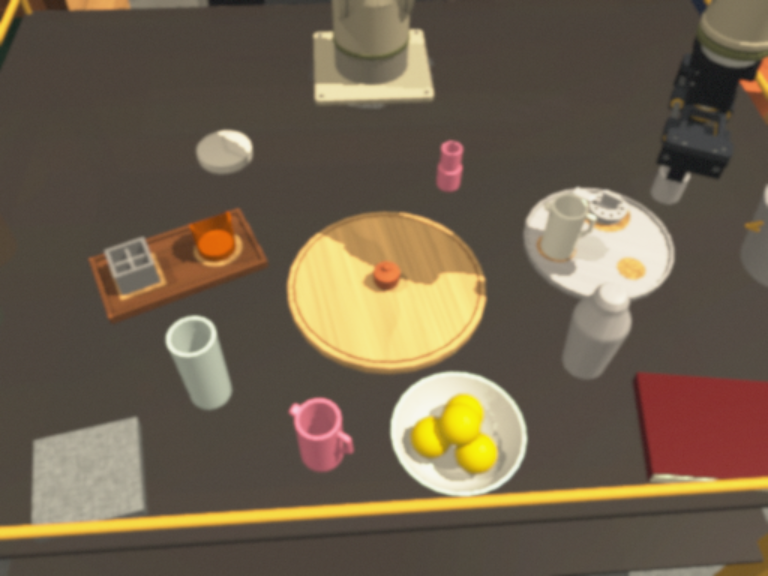

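The jigger is held upright at (668,185). I'll lower it.

Call:
move_arm(series=[[0.0005,-0.0005,0.04,0],[0.0005,-0.0005,0.08,0],[0.0005,-0.0005,0.115,0],[0.0005,-0.0005,0.14,0],[0.0005,-0.0005,0.153,0],[0.0005,-0.0005,0.158,0],[0.0005,-0.0005,0.161,0],[0.0005,-0.0005,0.163,0],[0.0005,-0.0005,0.165,0],[0.0005,-0.0005,0.166,0],[0.0005,-0.0005,0.166,0]])

```text
time: 34.85
ee_pos: [0.5627, 0.3822, 0.0551]
eef_rot: [0.843, 0.537, 0.001, 0.0]
ft_force: [-0.9, -1.1, 3.6]
width: 0.0337
```

```bash
python3 go.py .5625,.381,.055,k
```

```text
t 34.85 p [0.5627 0.3822 0.0551] theta 65.01 tilt [ 1.3e-03  5.0e-04 -1.0e+00] F [-0.9 -1.1  3.6] w 0.0337 j [-0.12  0.72 -0.8   1.44  0.54  1.2  -1.43]
.5625,.381,.055,k -> [-0.0012  0.0003  0.0001] roll 0.0 deg 0
```

In contact. Release, rise, and pull back out of the camera's way.

Call:
move_arm(series=[[0,0,0,0],[0,0,0,0],[0,0,0,0],[0,0,0,0],[0,0,0,0],[0,0,-0.01,0],[0,0,-0.04,0],[0,0,-0.08,0],[0,0,-0.12,0],[0,0,-0.16,0],[0,0,-0.18,0],[0,0,-0.18,0]], claw=1)

```text
time: 36.05
ee_pos: [0.563, 0.3832, 0.2387]
eef_rot: [0.843, 0.537, 0.003, -0.0]
ft_force: [-0.2, 0.3, -0.3]
width: 0.087
```

```bash
python3 go.py .44,.1,.24,155
```

```text
t 36.05 p [0.563  0.3832 0.2387] theta 65.02 tilt [ 0.0048  0.0037 -1.    ] F [-0.2  0.3 -0.3] w 0.087 j [-0.11  0.59 -0.87  1.24  0.44  1.5  -1.36]
.44,.1,.24,155 -> [-0.3086  0.0081 -0.0029] roll 0.0004 deg 0.0
```

Call:
move_arm(series=[[-0.04,0,0,0],[-0.08,0,0,0],[-0.12,0,0,0],[-0.16,0,0,0],[-0.2,0,0,0],[-0.24,0,0,0],[-0.28,0,0,0],[-0.308,0,0,0],[-0.308,0,0,0],[-0.308,0,0,0],[-0.308,0,0,0]])

```text
time: 37.15
ee_pos: [0.4323, 0.1036, 0.234]
eef_rot: [0.843, 0.538, 0.0, -0.0]
ft_force: [0.2, 0.5, -0.0]
width: 0.0871
```

```bash
python3 - <<'E'
from m import *
for n in ["scene","top"]:
    p,d=imaging.camera(n); P=pts(n,d); cv2.imwrite(f"pics/{n}9.png",cv2.resize(p[:,:,::-1],(768,576)))
    for nm,x,y,ra,z in (("tumbler",.481,-.2747,.05,.076),("mould",.532,-.3947,.055,.055),("strainer tab",.4415,.372,.03,.052),("pourer",.511,.272,.033,.103),("jigger",.563,.3815,.035,.09),("pot",.586,-.0125,.03,.066)):
        m=(np.hypot(P[...,0]-x,P[...,1]-y)<ra)&(P[...,2]>z-.006)&(P[...,2]<z+.006); T=P[m]
        if len(T)<5: print(n,nm,len(T)); continue
        c,s,a=cv2.minAreaRect(T[:,:2].astype(np.float32)*1000)
        print(n,nm,len(T),np.round(c,1),np.round(s,1),round(a,1),"err",np.round([c[0]-x*1000,c[1]-y*1000],1))
E
```

```text
scene tumbler 221 [ 482.7 -276.6] [65.3 64.4] 86.9 err [ 1.7 -1.9]
scene mould 346 [ 530.5 -397.3] [65.6 59.7] 23.1 err [-1.5 -2.6]
scene strainer tab 49 [440.9 371.4] [28.5 12.5] 45.4 err [-0.6 -0.6]
scene pourer 188 [510.7 274.6] [54.5 60.1] 34.8 err [-0.3  2.6]
scene jigger 94 [562.9 382.1] [32.2 34.9] 77.5 err [-0.1  0.6]
scene pot 63 [586.3  -9.5] [28.8 31.8] 86.1 err [0.3 3. ]
top tumbler 127 [ 482.6 -273.9] [61.6 59.5] 82.2 err [1.6 0.8]
top mould 225 [ 532.5 -394.2] [58.  60.3] 24.3 err [0.5 0.5]
top strainer tab 38 [441.2 372.2] [27.8  8.2] 51.8 err [-0.3  0.2]
top pourer 135 [511.2 273.9] [54.2 54.4] 35.9 err [0.2 1.9]
top jigger 65 [562.9 382.7] [34.2 31.9] 89.1 err [-0.1  1.2]
top pot 51 [583.6 -11. ] [21.7 29.1] 10.5 err [-2.4  1.5]
```

View pics/top9.png

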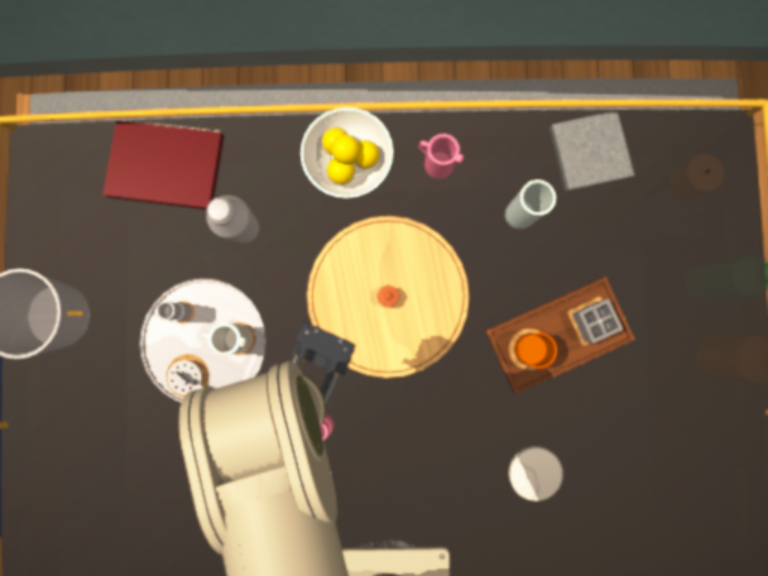

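View pics/scene9.png

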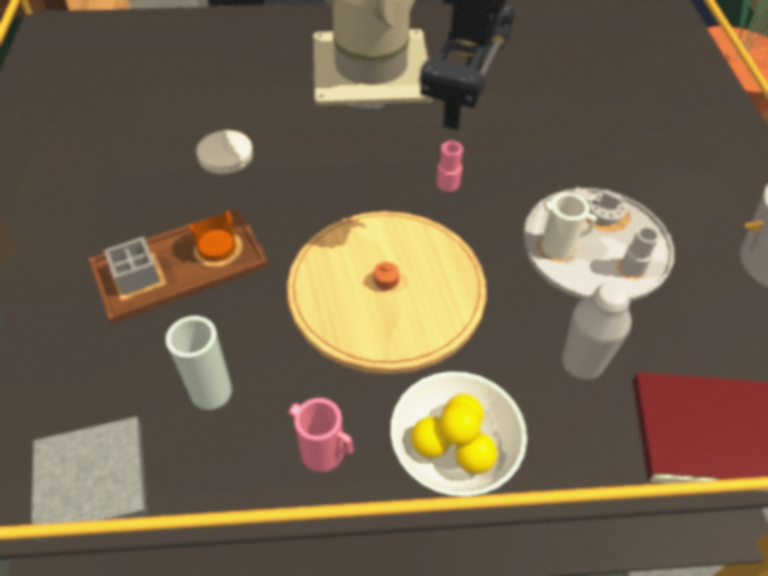

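Both views show all five things upright and centred on their inlays. The oblong tray is at (565,335) in the top view and the round tray at (203,342). The pot and tall glass are unmoved and the gripper is clear, so I'm handing in.

```bash
python3 -c "
from bench import r
print(r.close_job())"
```

```text
the job is handed in; nothing more can be done
None
```

Both kits are made up and the job is handed in, at about 37 s on the robot's clock of the 126 s allowed. I placed things in the order you listed: tumbler, ice mould, strainer, pourer, jigger. Each was lowered until the wrist force showed contact before I let go; the highest reading I saw was about 15 N.

The last check used both camera views:

| Thing | Offset from inlay centre |
|---|---|
| Tumbler | about 2–2.5 mm |
| Ice mould | about 1 mm (top view), 3 mm (scene view) |
| Strainer | under 1 mm |
| Pourer | about 2–2.5 mm |
| Jigger | about 1 mm |

- **Mould angle:** it measured 23.1° and 24.3° in the two views, against 23.1° for the tray.
- **Upright:** everything stands upright and right way up in the pictures.
- **Left alone:** the pot, the tall glass and the pink look-alikes look unmoved in the pictures.
- **Disagreements:** the two views differed by up to 3 mm on the mould and pot. I took that as camera calibration error, because the gripper pose at release agreed with the targets to within about 2 mm.

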